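# Clamp the hallway tablet in its crank stand

## Task

Take the tablet from the white charging dock, stand it upright on its long lower edge between the open jaws of the crank clamp, roughly centred, and let go of it. Then turn the crank clockwise until the jaw grips the tablet firmly against the back jaw, with a clamping force of about 30 newtons; the glass must not be crushed, so stop once the handle has clearly stiffened. Leave the tablet clamped upright and the tumbler, mirror and ear-dome holder where they stand.

Things in the scene. Friction and masses are not known exactly. Their poses are not given: they have to be found in the camera images.
- tablet: Flat aluminium tablet, black screen: 150 mm long (y), 100 mm high (z), 12 mm thick (x, screen on -x), 0.2 to 0.45 kg. Origin: middle of its long lower edge; z points up through its height. At the start it leans 25 degrees from vertical in the dock, its top away from the robot, screen towards it; its upper 45 mm stand free of the dock.
- dock: White oval charging dock, 170 (y) by 110 mm (x), fixed; origin at the centre of its underside. A cradle 100 mm wide, leaning 25 degrees towards its +x, holds the tablet's lower edge, with a back rest 50 mm up the tablet's +x face (its back) and an 8 mm lip in front.
- clamp: Crank clamp stand, fixed: base 250 (x) by 130 (y) by 20 mm thick, origin at the centre of its underside. Its flat top (z = 20 mm) is the bed for the tablet. At its +x end the back jaw, 110 mm wide, top at z = 70 mm: its inner face is preset somewhere between x = 83 and 95 mm and stays. At its -x end a gear housing (x -115 to -35 mm, 62 mm tall) with the crank on top.
- jaw: Sliding jaw, 110 mm wide, top at z = 70 mm in the clamp's frame, with a springy rubber pad on its face (8 N per mm, 9 mm of give). Origin: middle of the lower edge of the pad's free face, on the bed; x points to the back jaw. Moves 6 mm that way per radian of clockwise crank, stays where the crank leaves it; 40 to 65 mm open at the start.
- knob_mid (a point): Middle of the crank's upright black handle: round, 25 mm in diameter, 42 mm tall, spinning freely on its pin, this point 102 mm above the ledge and 45 mm from the crank's axis (the hand need not turn). The flat crank arm runs just under it, top at 76 mm above the ledge.
- crank_axis (a point): Point on the crank's vertical axis, at the height of knob_mid. Clockwise seen from above closes the jaw. Turning the crank freely takes about 7 N at the handle; each 10 N of clamping force adds about 1.3 N. It does not run back when released.
- tumbler: Glass tumbler upside down, 76 mm in diameter, 110 mm tall; origin at the centre of its underside. Loose bystander.
- ear_holder: Blue silicone ear-dome holder, a round puck 84 mm in diameter with two dome posts, 52 mm tall; origin at the centre of its underside. Loose bystander.
- mirror: Round aluminium mirror on a stand, 132 mm disc, 211 mm tall; origin at the centre of its foot's underside. Loose bystander.
Not all that is in view belongs to the job. Of the things like the tablet, leave any that is purple or turquoise; of the rest the larger one is meant.

How it is judged:
By the outcome, as a careful person would: the job done as asked, in the order asked, and still so for the second after the job is handed in, with the robot touching nothing.
It also fails if it takes over 72 s, if anything falls off the work surface, if the arm or the gripper's body presses on something with over 40 N, if the wrist force passes 120 N, or if a joint passes its speed limit or range.

## Robot

A 6-joint arm with a two-finger parallel gripper is mounted at the origin on the work surface. World frame = base frame: x ahead of the robot, y to its left, z up, the work surface at z = 0. Lengths are in m, angles in degrees, forces in N, time in s.
With the tool pointing down it reaches from about 0.35 to 0.975 m from the base axis. Payload 17.4 kg.
Tool frame: the origin (TCP) lies midway between the tips of the shut fingers; the grasp point (between the pads) lies 19 mm behind it; z points along the fingers, y is the line along which they close (so a half turn about z gives the same grasp; the last joint's range is limited). The gripper opens to 85 mm and grips with 20 to 120 N. Pads are 22 mm wide; open, the fingers measure 114 mm over their backs; the gripper's body (76 mm by 85 mm) begins 54 mm behind the grasp point. The pads swing forward as they close: fully open they stand 13 mm farther back than shut.
Start: joints at [-70.004, 6.646, 82.598, -0, 90.757, -2.166], TCP at [0.255, -0.625, 0.231] pointing down, gripper open.
Joint ranges: [-162.19, 162.19], [-47.58, 125.68], [4.15, 143.07], [-65.23, 245.23], [0.69, 171.88], [-170.13, 170.13]. Speed limits (degrees/s): [108.29, 108.29, 127.2, 180, 180, 180].

## Interface

Orientations are given as [roll, pitch, yaw] about the fixed x, y, z axes, in that order (R = Rz(yaw) Ry(pitch) Rx(roll)).
In Python, from cell import sense, vision, job gives the robot as it stands. The module is installed in compiled form; this text tells all that it offers.
- The arm moves only by the tool send_rows, never from a script. Its argument "steps" is a list of rows, each a list of 2 entries, a list of its own where there are three numbers: the shift along the tool's x, y, z in units of 120 mm (1.0 is 120 mm), then the turn, a rotation vector about the tool's x, y, z in units of 1.5 rad (1.0 is 1.5 rad). A call has exactly 10 rows; each row shifts and turns the commanded pose from where the row before left it, along the tool's axes as they then stand; what a row does not reach is not made up. A row lasts 1/12 s, in which the tool goes at most 41.7 mm and 7.16 degrees, less where a joint would pass 70% of its speed; a pose out of reach is approached as far as the arm can. A call with a number of a shift or a turn outside -1 to 1 is refused whole. A call with a gripper value outside its range is refused whole. "gripper" is the opening, from -1 (shut) to 1 (fully open), set as the call begins (left out, the last holds). The fingers move at their own pace and stop on an object; "grip_force" is the grip in N (left out, the last holds). Time passes only in rows, so rows that do not move let the fingers close, or fill a call up. It gives the time, the measured TCP pose, the force, the opening and the grip force at its end, in the units of the state.
- sense(): the state, without advancing time (a new reading comes with each control period).
- vision.snapshot(name): name is "scene" or "top" or "wrist"; returns a dict with "image" (480x640x3 uint8, blue, green, red), "camera_matrix" (3x3 intrinsics, pixels), "R" (3x3) and "t" (3): a world point X has camera coordinates R X + t; the wrist camera has in their place "hand_eye" (4x4, takes a point from camera to tool coordinates, whose origin is the TCP and whose axes are the flange's). Camera axes: x right, y down, z forward; pixel columns grow to the right and rows downward; lengths in m; the calibration is good to about 2 mm. The wrist camera is an equidistant fisheye: a pixel r from the principal point sees the ray r / f radians off the axis. A picture is of the moment at which its call begins: read the wrist's pose just before it. There is no depth.
- job.job_done(): hands the job in; it is judged then, once.
Trained networks look in a picture, given as the dict that the camera call returned (one of the last four; its "shot" number tells which), for a name from the list of things; names that differ only in an ending like _2 or _b are one class to them, and where a whole thing is asked for, a point or a joint stands for the part that bears it (a point fixed in the world has none). Each returns a list of dicts, best first, with "conf" (0 to 1); they miss things now and then, are a little off and sometimes report something else, mostly with a low value. They report only what shows in the picture. A call takes as long as a camera call. They do not tell look-alikes from the thing itself.
- vision.spot_in(picture, thing): "centre" ([row, column] in pixels, amid what is visible of it).
The state is a dict: "time_s": time; "qpos": joint angles; "joint_velocities": joint speeds; "joint_efforts": joint torques, N m; "eef_pos": TCP position; "ee_rot": TCP orientation; "ft_force": force on the tool from outside, world axes, zero at the start; "ft_torque": the same for the moment, N m; "finger_gap": finger opening in m; "gripper_force": force on a finger pad.
Only numpy, scipy, OpenCV 4.12 (cv2) and the standard library are available. Lean on these libraries where they do the work, as an engineer would, in place of code of your own. Each camera call takes 0.05 s, during which the arm holds its last target. There are 200 camera calls.

## Working session

There is one attempt and no reset: what is moved stays moved. The work goes in short steps, Python scripts to look and compute and a tool call to move; the robot and the scene stay as the last step left them, time stands still between calls to the robot, and variables do not carry over. Pictures are saved under pics/ and viewed, at most 10 in all, crops included, and the job is handed in when it is done.

Besides the shell and the picture viewer there is one more tool, called after "Request:" as a command line: name --argument value ..., lists and objects as JSON in quotes. send_rows: Moves the arm, as the interface text tells. Shifts and turns lie within -1 to 1; 1 stands for 120 mm of shift or 1.5 rad of turn. Its arguments: {"type":"object","properties":{"steps":{"type":"array","items":{"type":"array"}},"gripper":{"type":"number"},"grip_force":{"type":"number"}},"required":["steps"]}

```bash
mkdir -p pics; cat > h.py <<'E'
import numpy as np, cv2
from cell import sense, vision, job
from scipy.spatial.transform import Rotation as Ro
def ray(p,rc):
    K=p["camera_matrix"]; d=np.linalg.inv(K)@[rc[1],rc[0],1]; R=np.array(p["R"]);t=np.array(p["t"])
    return -R.T@t, R.T@d/np.linalg.norm(d)
def proj(p,X):
    c=np.array(p["R"])@X+p["t"]; u=p["camera_matrix"]@c; return u[1]/u[2],u[0]/u[2]
def tri(rs):
    A=sum(np.eye(3)-np.outer(d,d) for o,d in rs); b=sum((np.eye(3)-np.outer(d,d))@o for o,d in rs); X=np.linalg.solve(A,b)
    return X,[np.linalg.norm(np.cross(X-o,d)) for o,d in rs]
def plane(r,z): o,d=r; return o+d*(z-o[2])/d[2]
E
python3 - <<'E'
from h import *
s=sense(); print(s)
for n in ("scene","top"):
    p=vision.snapshot(n); cv2.imwrite(f"pics/{n}0.png",p["image"]); print(n,ray(p,(240,320)))
    for th in ("tablet","dock","clamp","jaw","knob_mid","tumbler","ear_holder","mirror"):
        print(th,[(np.round(d["centre"]).astype(int).tolist(),round(d["conf"],2)) for d in vision.spot_in(p,th)][:4])
    np.savez(n,K=p["camera_matrix"],R=p["R"],t=p["t"])
E
```

```text
{'time_s': 0.0, 'qpos': array([-7.00026724e+01,  6.67183882e+00,  8.26341884e+01, -8.12477251e-04,
        9.07579331e+01, -2.16478027e+00]), 'joint_velocities': array([ 0.008752  , -0.08728978,  0.01151233, -0.03147045, -0.00892323,
       -0.11469934]), 'joint_efforts': array([ 2.14453961e-03, -7.31971765e+01, -6.32493210e+01,  1.40499715e-04,
        6.08891613e-03, -1.52184995e-06]), 'eef_pos': array([ 0.25456227, -0.62495106,  0.23060596]), 'ee_rot': array([-1.79936055e+02, -1.60417093e-03,  2.21620967e+01]), 'ft_force': array([ 1.28643059,  0.29307452, -0.44125854]), 'ft_torque': array([ 0.00858612, -0.00833954,  0.02501018]), 'gripper_force': 0.0, 'finger_gap': 0.08575125440880796}
scene (array([1.38203696, 0.02833147, 0.84038352]), array([-0.72181867, -0.03924903, -0.69096839]))
tablet [([318, 390], 0.97), ([215, 444], 0.89), ([229, 386], 0.76), ([211, 381], 0.56)]
dock [([248, 390], 0.83)]
clamp [([252, 252], 0.88)]
jaw [([245, 250], 0.78)]
knob_mid [([211, 261], 0.71)]
tumbler [([313, 312], 0.97)]
ear_holder [([275, 490], 0.63)]
mirror [([211, 256], 0.68), ([214, 145], 0.63)]
top (array([ 0.47568626, -0.02615306,  1.29262085]), array([ 6.41230418e-02, -5.92564008e-04, -9.97941824e-01]))
tablet [([312, 178], 0.94), ([158, 250], 0.92), ([242, 240], 0.77), ([314, 250], 0.75)]
dock [([230, 238], 0.61)]
clamp [([234, 386], 0.61)]
jaw [([228, 383], 0.62)]
knob_mid [([145, 312], 0.18)]
tumbler [([145, 311], 0.7)]
ear_holder [([218, 145], 0.92)]
mirror [([239, 498], 0.77), ([231, 237], 0.43)]
```

View pics/scene0.png

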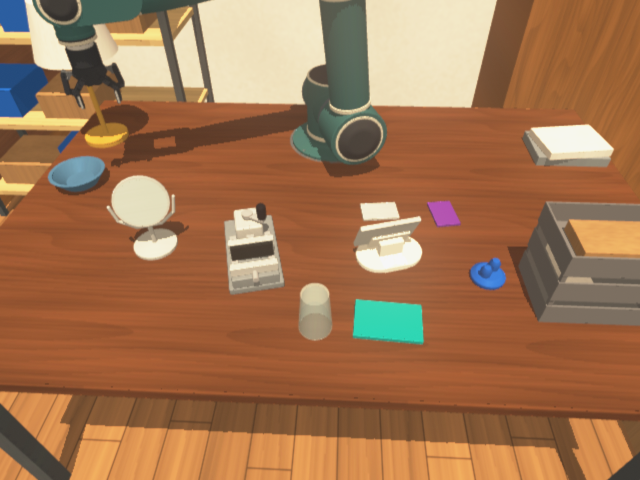

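View pics/top0.png

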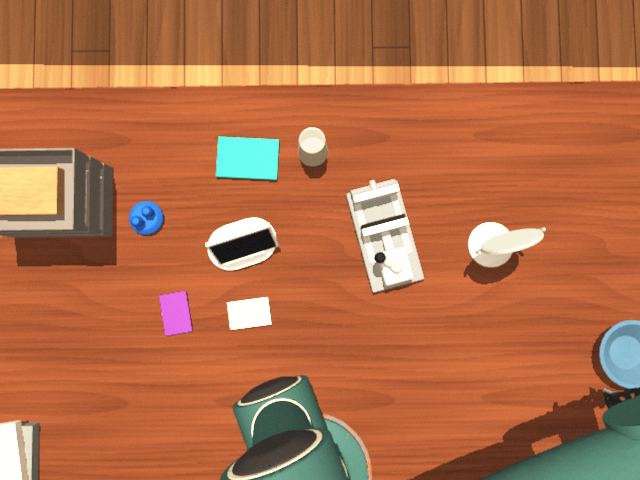

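The scene view shows the tablet candidates: one leaning in the dock (≈235,388), a small white one (211,380), a purple one (214,444) and a turquoise one (321,388). Purple and turquoise are excluded. Of the other two, the one in the dock with the black screen (top view ≈244,242) is the larger and fits. The clamp is at top (234,386) with its knob at (258,380). I'll confirm with one enlarged crop per camera.

```bash
python3 - <<'E'
import cv2,numpy as np
a=cv2.imread("pics/top0.png")[170:310,195:435]; b=cv2.imread("pics/scene0.png")[195:300,215:435]
cv2.imwrite("pics/topc.png",cv2.resize(a,(768,448),interpolation=cv2.INTER_CUBIC)); cv2.imwrite("pics/scenec.png",cv2.resize(b,(792,378),interpolation=cv2.INTER_CUBIC))
E
```

```text
(no output)
```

View pics/topc.png

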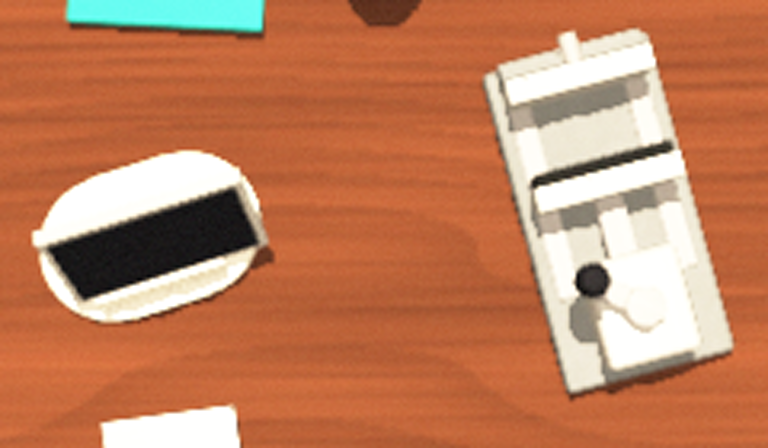

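View pics/scenec.png

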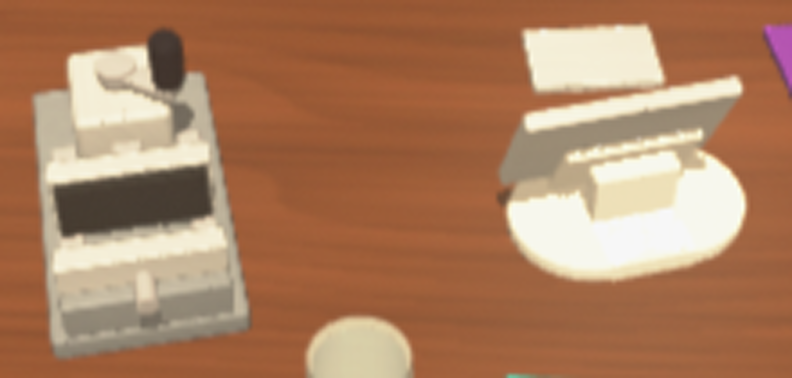

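The crops confirm it: the black-screened tablet leans in the dock, and the small white pad in front is the decoy. The clamp is yawed, its knob sits on the +y side of the housing, and the jaw pad is black. Next I measure from both views.

```bash
cat >> h.py <<'E'
def load(n): return dict(np.load(n+".npz"))
E
python3 - <<'E'
from h import *
T=load("top");S=load("scene")
t=lambda x,y:ray(T,(170+y/3.2-.0,195+x/3.2)); s=lambda x,y:ray(S,(195+y/3.6,215+x/3.6))
r=lambda v:np.round(np.array(v)*1000,1)
def both(n,a,b): X,e=tri([a,b]); print(n,r(X),r(e))
print("base corners top@20"); 
for q in [(487,75),(572,395),(732,350),(648,30)]: print(r(plane(t(*q),.02)))
print("base corners scene@20"); 
for q in [(56,348),(247,318),(35,95),(203,73)]: print(r(plane(s(*q),.02)))
both("knob mid/top", t(593,280), s(167,35))
print("knob mid @102",r(plane(s(167,60),.102)),"top@123",r(plane(t(593,280),.123)))
both("axis cap",t(645,305),s(116,63))
both("jaw pad top +y",t(537,183),s(208,168)); both("jaw pad top -y",t(672,147),s(56,183))
both("back inner +y",t(510,98),s(224,231)); both("back inner -y",t(652,68),s(56,247))
both("tab top +y",t(48,246),s(738,80)); both("tab top -y",t(240,187),s(526,117))
print("dock")
E
```

```text
base corners top@20Traceback (most recent call last):
  File "<stdin>", line 7, in <module>
  File "<stdin>", line 3, in <lambda>
  File "h.py", line 5, in ray
    K=p["camera_matrix"]; d=np.linalg.inv(K)@[rc[1],rc[0],1]; R=np.array(p["R"]);t=np.array(p["t"])
      ~^^^^^^^^^^^^^^^^^
KeyError: 'camera_matrix'
```

```bash
sed -i 's/^def load.*/def load(n):\n    z=dict(np.load(n+".npz")); z["camera_matrix"]=z["K"]; return z/' h.py
python3 - <<'E'
from h import *
T=load("top");S=load("scene")
t=lambda x,y:ray(T,(170+y/3.2-.0,195+x/3.2)); s=lambda x,y:ray(S,(195+y/3.6,215+x/3.6))
r=lambda v:np.round(np.array(v)*1000,1)
def both(n,a,b): X,e=tri([a,b]); print(n,r(X),r(e))
print("base corners top@20"); 
for q in [(487,75),(572,395),(732,350),(648,30)]: print(r(plane(t(*q),.02)))
print("base corners scene@20"); 
for q in [(56,348),(247,318),(35,95),(203,73)]: print(r(plane(s(*q),.02)))
both("knob mid/top", t(593,280), s(167,35))
print("knob mid @102",r(plane(s(167,60),.102)),"top@123",r(plane(t(593,280),.123)))
both("axis cap",t(645,305),s(116,63))
both("jaw pad top +y",t(537,183),s(208,168)); both("jaw pad top -y",t(672,147),s(56,183))
both("back inner +y",t(510,98),s(224,231)); both("back inner -y",t(652,68),s(56,247))
both("tab top +y",t(48,246),s(738,80)); both("tab top -y",t(240,187),s(526,117))
E
```

```text
base corners top@20
[669.8 -94.3  20. ]
[ 427.4 -154.2   20. ]
[ 459.5 -274.9   20. ]
[ 702.7 -217.1   20. ]
base corners scene@20
[ 707.2 -216.1   20. ]
[676.1 -96.2  20. ]
[ 464.3 -278.9   20. ]
[ 433.4 -156.1   20. ]
knob mid/top [ 510.6 -161.8  120.2] [1.6 1.6]
knob mid @102 [ 515.6 -164.3  102. ] top@123 [ 510.3 -159.9  123. ]
axis cap [ 493.5 -204.    78.9] [2.1 2.1]
jaw pad top +y [ 583.4 -128.6   65.2] [1.5 1.5]
jaw pad top -y [ 608.  -226.6   70.6] [1.6 1.6]
back inner +y [ 645.4 -109.9   69.2] [1.7 1.7]
back inner -y [ 666.1 -214.4   70.8] [2.6 2.6]
tab top +y [539.  220.  118.9] [1.9 1.9]
tab top -y [578.6  82.9 116.3] [1.6 1.6]
```

```bash
cat >> h.py <<'E'
from scipy.linalg import expm, logm
def cur(s=None):
    s=s or sense(); T=np.eye(4); T[:3,:3]=Ro.from_euler("xyz",s["ee_rot"],degrees=True).as_matrix(); T[:3,3]=s["eef_pos"]; return T
def toolT(p,yaw,lean=0.):
    a=np.radians(yaw); l=np.radians(lean); d=np.array([np.cos(a),np.sin(a),0]); z=np.array([0,0,1.])
    tz=np.sin(l)*d+np.cos(l)*z; tx=np.cos(l)*d-np.sin(l)*z; T=np.eye(4)
    T[:3,:3]=np.c_[np.cross(tx,-tz),tx,-tz]; T[:3,3]=p; return T   # tool y along tablet x, tool z down the tablet
def plan(T0,T1,n,dec=3):
    S=np.real(expm(logm(np.linalg.inv(T0)@T1)/n)); w=Ro.from_matrix(S[:3,:3]).as_rotvec()
    row=[np.round(S[:3,3]/.12,dec).tolist(),np.round(w/1.5,dec).tolist()]
    P=np.eye(4); P[:3,:3]=Ro.from_rotvec(np.array(row[1])*1.5).as_matrix(); P[:3,3]=np.array(row[0])*.12
    T=T0.copy(); path=[]
    for i in range(n): T=T@P; path.append(T[:3,3].copy())
    print(n,"x",row,"mm/row %.1f deg/row %.2f"%(1000*np.linalg.norm(P[:3,3]),np.degrees(np.linalg.norm(w))), "end err mm",np.round((T-T1)[:3,3]*1000,1))
    print(np.round(path[::max(1,n//6)],3).tolist()); return T
E
python3 - <<'E'
from h import *
yaw=16.1
top=np.array([.5588,.1515,.1176]); R=toolT([0,0,0],yaw,25)[:3,:3]
mid=top+R[:,1]*.006; G=mid+R[:,2]*.038; print("G",G)
A=toolT(G-R[:,2]*.15,yaw,25); T0=cur()
W=toolT([.42,-.40,.42],60,5); T=plan(T0,W,10); plan(T,A,20)
E
```

```text
G [0.54859494 0.14855446 0.08062459]
10 x [[0.253, 0.12, -0.167], [0.003, -0.006, -0.149]] mm/row 39.1 deg/row 12.79 end err mm [-1.5 -0.4  1.4]
[[0.288, -0.627, 0.251], [0.322, -0.621, 0.271], [0.353, -0.609, 0.29], [0.381, -0.589, 0.31], [0.404, -0.564, 0.328], [0.421, -0.534, 0.347], [0.432, -0.501, 0.366], [0.435, -0.467, 0.384], [0.43, -0.433, 0.403], [0.418, -0.4, 0.421]]
20 x [[0.131, 0.233, 0.032], [0.011, 0.007, 0.025]] mm/row 32.3 deg/row 2.42 end err mm [1.6 0.9 3.7]
[[0.418, -0.369, 0.415], [0.425, -0.274, 0.395], [0.442, -0.182, 0.371], [0.467, -0.093, 0.343], [0.502, -0.008, 0.312], [0.544, 0.072, 0.275], [0.593, 0.144, 0.235]]
```

```bash
python3 - <<'E'
from h import *
yaw=16.1
top=np.array([.5588,.1515,.1176]); R=toolT([0,0,0],yaw,25)[:3,:3]
mid=top+R[:,1]*.006; G=mid+R[:,2]*.038
A=toolT(G-R[:,2]*.16,yaw,25); T0=cur()
W=toolT([.42,-.40,.42],-33,5); T=plan(T0,W,10); plan(T,A,20)
E
```

```text
10 x [[0.226, -0.071, -0.156], [0.006, -0.002, -0.041]] mm/row 34.0 deg/row 3.52 end err mm [-0.5  0.5  0.4]
[[0.277, -0.607, 0.25], [0.297, -0.588, 0.269], [0.317, -0.567, 0.287], [0.336, -0.546, 0.306], [0.353, -0.523, 0.325], [0.369, -0.5, 0.344], [0.384, -0.476, 0.363], [0.397, -0.451, 0.382], [0.409, -0.426, 0.401], [0.42, -0.4, 0.42]]
20 x [[0.258, 0.06, 0.062], [0.011, -0.007, -0.027]] mm/row 32.6 deg/row 2.61 end err mm [4.2 0.9 2.5]
[[0.442, -0.377, 0.412], [0.501, -0.304, 0.386], [0.55, -0.224, 0.358], [0.587, -0.138, 0.328], [0.611, -0.048, 0.298], [0.623, 0.044, 0.268], [0.621, 0.137, 0.238]]
```

Request:
send_rows --steps '[[[0.226,-0.071,-0.156],[0.006,-0.002,-0.041]],[[0.226,-0.071,-0.156],[0.006,-0.002,-0.041]],[[0.226,-0.071,-0.156],[0.006,-0.002,-0.041]],[[0.226,-0.071,-0.156],[0.006,-0.002,-0.041]],[[0.226,-0.071,-0.156],[0.006,-0.002,-0.041]],[[0.226,-0.071,-0.156],[0.006,-0.002,-0.041]],[[0.226,-0.071,-0.156],[0.006,-0.002,-0.041]],[[0.226,-0.071,-0.156],[0.006,-0.002,-0.041]],[[0.226,-0.071,-0.156],[0.006,-0.002,-0.041]],[[0.226,-0.071,-0.156],[0.006,-0.002,-0.041]]]' --gripper 1

```text
time_s: 1.73
eef_pos: [0.42, -0.3982, 0.4213]
ee_rot: [-174.6, 0.1, 57.6]
ft_force: [0.7, -0.4, -0.3]
finger_gap: 0.0854
gripper_force: 0.0
```

Request:
send_rows --steps '[[[0.258,0.06,0.062],[0.011,-0.007,-0.027]],[[0.258,0.06,0.062],[0.011,-0.007,-0.027]],[[0.258,0.06,0.062],[0.011,-0.007,-0.027]],[[0.258,0.06,0.062],[0.011,-0.007,-0.027]],[[0.258,0.06,0.062],[0.011,-0.007,-0.027]],[[0.258,0.06,0.062],[0.011,-0.007,-0.027]],[[0.258,0.06,0.062],[0.011,-0.007,-0.027]],[[0.258,0.06,0.062],[0.011,-0.007,-0.027]],[[0.258,0.06,0.062],[0.011,-0.007,-0.027]],[[0.258,0.06,0.062],[0.011,-0.007,-0.027]]]'

```text
time_s: 2.57
eef_pos: [0.5874, -0.1366, 0.3279]
ee_rot: [-164.6, 1.9, 81.4]
ft_force: [0.7, -1.6, -0.3]
finger_gap: 0.0854
gripper_force: 0.0
```

```bash
cat >> h.py <<'E'
def wshot(name):
    s=sense(); p=vision.snapshot("wrist"); cv2.imwrite(f"pics/{name}.png",p["image"]); C=cur(s)@p["hand_eye"]
    np.savez(name,K=p["camera_matrix"],C=C); return p,C
def wray(K,C,rc):
    x=(rc[1]-K[0,2])/K[0,0]; y=(rc[0]-K[1,2])/K[1,1]; th=np.hypot(x,y); s=np.sin(th)/max(th,1e-9)
    return C[:3,3],C[:3,:3]@[x*s,y*s,np.cos(th)]
def wproj(K,C,X):
    c=C[:3,:3].T@(np.asarray(X)-C[:3,3]); rho=np.hypot(c[0],c[1]); th=np.arctan2(rho,c[2])
    return K[1,2]+K[1,1]*th*c[1]/rho, K[0,2]+K[0,0]*th*c[0]/rho
E
python3 - <<'E'
from h import *
p,C=wshot("w1"); print(cur()[:3,3],C[:3,3],p["camera_matrix"][0,0])
for th in ("clamp","jaw","knob_mid","tablet"): print(th,[(np.round(d["centre"],1).tolist(),round(d["conf"],2)) for d in vision.spot_in(p,th)][:3])
for n,X in dict(knob=[.512,-.161,.123],axis=[.4935,-.204,.079],jw=[.5834,-.1286,.07],jw2=[.608,-.2266,.07],b1=[.6454,-.11,.07],b2=[.666,-.2144,.07],tt=[.559,.151,.117]).items(): print(n,np.round(wproj(p["camera_matrix"],C,X),1))
E
```

```text
[ 0.58855995 -0.13214499  0.32516626] [ 0.63735027 -0.06000974  0.46351755] 371.64829954431775
clamp [([225.9, 377.9], 0.86)]
jaw [([231.2, 384.4], 0.66)]
knob_mid [([233.6, 305.7], 0.71)]
tablet [([21.6, 209.2], 0.95), ([9.6, 323.6], 0.93), ([3.8, 499.4], 0.66)]
knob [238.4 303.6]
axis [262.8 305.9]
jw [190.4 376. ]
jw2 [273.3 406.4]
b1 [168.1 431.7]
b2 [260.4 456.5]
tt [-65.3 301.8]
```

```bash
python3 - <<'E'
import cv2
a=cv2.imread("pics/w1.png")[140:340,260:500]
cv2.imwrite("pics/w1c.png",cv2.resize(a,(720,600),interpolation=cv2.INTER_CUBIC))
E
```

```text
(no output)
```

View pics/w1c.png

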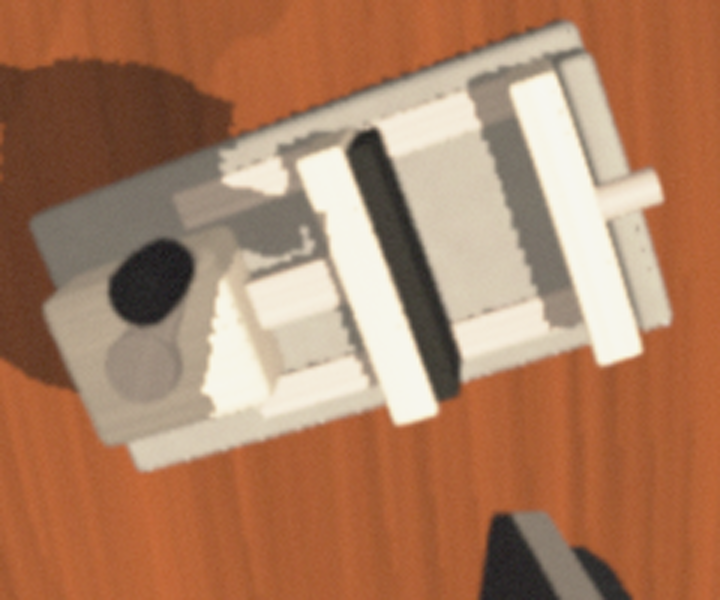

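Request:
send_rows --steps '[[[0.258,0.06,0.062],[0.011,-0.007,-0.027]],[[0.258,0.06,0.062],[0.011,-0.007,-0.027]],[[0.258,0.06,0.062],[0.011,-0.007,-0.027]],[[0.258,0.06,0.062],[0.011,-0.007,-0.027]],[[0.258,0.06,0.062],[0.011,-0.007,-0.027]],[[0.258,0.06,0.062],[0.011,-0.007,-0.027]],[[0.258,0.06,0.062],[0.011,-0.007,-0.027]],[[0.258,0.06,0.062],[0.011,-0.007,-0.027]],[[0.258,0.06,0.062],[0.011,-0.007,-0.027]],[[0,0,0],[0,0,0]]]'

```text
time_s: 3.65
eef_pos: [0.6206, 0.1406, 0.2358]
ee_rot: [-155.5, -0.3, 103.0]
ft_force: [0.2, -0.3, -0.5]
finger_gap: 0.0856
gripper_force: 0.0
```

```bash
python3 - <<'E'
from h import *
p,C=wshot("w2"); T=cur(); print(T[:3,3],C[:3,3],sense()["time_s"])
for th in ("tablet","dock"): print(th,[(np.round(d["centre"],1).tolist(),round(d["conf"],2)) for d in vision.spot_in(p,th)][:3])
R=toolT([0,0,0],16.1,25)[:3,:3]; top=np.array([.5588,.1515,.1176])
for a in (-.075,.075):
  for b in (0,.012): print(a,b,np.round(wproj(p["camera_matrix"],C,top+R[:,0]*a+R[:,1]*b),1))
cv2.imwrite("pics/w2b.png",cv2.resize(p["image"],(640,480)))
E
```

```text
[0.62099794 0.13842521 0.23689434] [0.66099006 0.23005794 0.36671674] 3.7
tablet [([198.2, 319.2], 0.88), ([252.7, 545.5], 0.68), ([149.3, 225.0], 0.59)]
dock [([172.2, 360.3], 0.61), ([421.6, 236.5], 0.33)]
-0.075 0 [295.3 316.9]
-0.075 0.012 [294.6 331.7]
0.075 0 [103.7 307.1]
0.075 0.012 [102.9 323.5]
```

View pics/w2b.png

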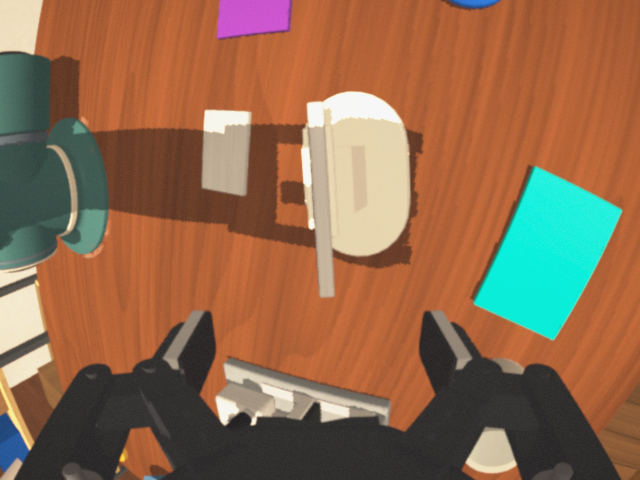

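The wrist view shows the tablet's top face with corners at about (row 103, col 308–324) and (row 297, col 320–333), close to prediction. The clamp view gives the jaws and knob. Next is a joint least-squares refinement.

```bash
cat > fit.py <<'E'
from h import *
from scipy.optimize import least_squares
T=load("top");S=load("scene"); w=[dict(np.load(f"w{i}.npz")) for i in (1,2)]
tp=lambda x,y:(170+y/3.2,195+x/3.2); sp=lambda x,y:(195+y/3.6,215+x/3.6); wp=lambda x,y:(140+y/3,260+x/3)
W=lambda i,X:wproj(w[i]["K"],w[i]["C"],X)
rr=lambda v:np.round(v,4)
# tablet: (edge sign, thickness), front=0
def tabres(q):
    R=toolT([0]*3,q[3],25)[:3,:3]; P=lambda a,b:q[:3]+R[:,0]*a*.075+R[:,1]*b*.012
    o=[]
    for a,b,px in [(1,0,(103,308)),(1,1,(103,324)),(-1,0,(297,320.5)),(-1,1,(296.5,333))]: o+=list(np.subtract(W(1,P(a,b)),px))
    for a,b,px in [(-1,0,(525,116)),(1,0,(738,80)),(-1,1,(527,130)),(1,1,(741,94))]: o+=list(np.subtract(proj(S,P(a,b)),sp(*px)))
    return o
f=least_squares(tabres,[.559,.151,.117,16],x_scale=[.01,.01,.01,1]); print("tablet front top mid, yaw",rr(f.x),"res",np.round(f.fun,1))
# clamp: cx cy yaw, back face, pad face, crank angle
def clres(q):
    a=np.radians(q[2]); c,s=np.cos(a),np.sin(a); P=lambda x,y,z:np.array([q[0]+c*x-s*y,q[1]+s*x+c*y,z])
    o=[]
    for x,y,px in [(.125,.065,(578,24)),(.125,-.065,(672,322)),(-.125,-.065,(138,470)),(-.125,.065,(33,216))]: o+=list(np.subtract(W(0,P(x,y,.02)),wp(*px)))
    for x,y,px in [(.125,.065,(487,75)),(-.125,.065,(572,395)),(-.125,-.065,(732,350))]: o+=list(np.subtract(proj(T,P(x,y,.02)),tp(*px)))
    for x,y,px in [(.125,-.065,(56,348)),(.125,.065,(247,318)),(-.125,-.065,(35,95)),(-.125,.065,(203,73))]: o+=list(np.subtract(proj(S,P(x,y,.02)),sp(*px)))
    for y,px in [(.055,(512,88)),(-.055,(600,366))]: o+=list(np.subtract(W(0,P(q[3],y,.07)),wp(*px)))
    for y,px in [(.055,(508,100)),(-.055,(655,67))]: o+=list(np.subtract(proj(T,P(q[3],y,.07)),tp(*px)))
    for y,px in [(.055,(533,183)),(-.055,(672,147))]: o+=list(np.subtract(proj(T,P(q[4],y,.07)),tp(*px)))
    K=np.array([q[5],q[6],.102])
    o+=list(np.subtract(W(0,K),wp(151,281)))+list(np.subtract(proj(T,K+[0,0,.021]),tp(593,280)))+list(np.subtract(proj(S,K),sp(167,60)))
    A=np.array([q[7],q[8],.079]); o+=list(np.subtract(W(0,A),wp(143,366)))+list(np.subtract(proj(T,A),tp(645,305)))+list(np.subtract(proj(S,A),sp(116,63)))
    return o
g=least_squares(clres,[.568,-.186,13.8,.09,.03,.512,-.161,.4935,-.204],x_scale=[.01,.01,1]+[.01]*6); q=g.x
print("clamp",rr(q),"gap",q[3]-q[4],"knob-axis",np.hypot(*(q[5:7]-q[7:9])),"rms",np.sqrt(np.mean(g.fun**2))); print(np.round(g.fun,1))
a=np.radians(q[2]); print("axis in clamp",np.array([[np.cos(a),np.sin(a)],[-np.sin(a),np.cos(a)]])@(q[7:9]-q[:2]))
R=toolT([0]*3,f.x[3],25)[:3,:3]; G=f.x[:3]+R[:,1]*.006+R[:,2]*.040
print("G",rr(G)); np.savez("fit",tab=f.x,cl=q,G=G)
T0=cur(); A=toolT(G-R[:,2]*.06,f.x[3],25); Tn=plan(T0,A,10); plan(Tn,toolT(G,f.x[3],25),9)
E
python3 fit.py
```

```text
tablet front top mid, yaw [ 0.561   0.1518  0.1197 16.659 ] res [ 0.8 -0.4 -0.1  0.1  0.2 -1.4 -0.1  1.   0.2 -0.2 -0.   0.8  1.   0.5
  0.6  1.4]
clamp [ 0.5682 -0.1853 13.7081  0.0912  0.029   0.5125 -0.1624  0.4952 -0.2033] gap 0.062281855069559335 knob-axis 0.04445352744642396 rms 1.0500536815831603
[-1.7  0.3 -0.  -0.3  0.8 -0.2  0.3 -2.3 -1.8 -0.8 -1.6 -1.  -1.1  1.3
 -0.8 -1.  -0.6  1.6 -0.5  0.5 -0.4  1.7 -0.8 -0.4  0.5 -0.1 -0.1  1.6
 -1.4  1.3 -0.2  0.5 -0.7  2.9 -0.1 -0.2 -1.   1.1 -0.8  1.   0.2 -0.5
 -0.8  0.6  0.4  1. ]
axis in clamp [-0.07522065 -0.00015127]
G [0.55   0.1485 0.0809]
10 x [[0.025, 0.005, 0.092], [0.001, -0.002, -0.004]] mm/row 11.5 deg/row 0.40 end err mm [ 0.5 -0.4  0.3]
[[0.617, 0.138, 0.228], [0.612, 0.14, 0.218], [0.608, 0.142, 0.208], [0.603, 0.144, 0.197], [0.598, 0.146, 0.187], [0.594, 0.148, 0.177], [0.589, 0.15, 0.166], [0.584, 0.152, 0.156], [0.58, 0.154, 0.146], [0.575, 0.155, 0.136]]
9 x [[0.0, -0.0, 0.056], [-0.0, -0.0, -0.0]] mm/row 6.7 deg/row 0.02 end err mm [ 0.2 -0.5 -0.1]
[[0.572, 0.155, 0.13], [0.569, 0.154, 0.123], [0.567, 0.153, 0.117], [0.564, 0.152, 0.111], [0.561, 0.151, 0.105], [0.558, 0.15, 0.099], [0.556, 0.15, 0.093], [0.553, 0.149, 0.087], [0.55, 0.148, 0.081]]
```

Request:
send_rows --steps '[[[0.025,0.005,0.092],[0.001,-0.002,-0.004]],[[0.025,0.005,0.092],[0.001,-0.002,-0.004]],[[0.025,0.005,0.092],[0.001,-0.002,-0.004]],[[0.025,0.005,0.092],[0.001,-0.002,-0.004]],[[0.025,0.005,0.092],[0.001,-0.002,-0.004]],[[0.025,0.005,0.092],[0.001,-0.002,-0.004]],[[0.025,0.005,0.092],[0.001,-0.002,-0.004]],[[0.025,0.005,0.092],[0.001,-0.002,-0.004]],[[0.025,0.005,0.092],[0.001,-0.002,-0.004]],[[0.025,0.005,0.092],[0.001,-0.002,-0.004]]]'

```text
time_s: 4.63
eef_pos: [0.5737, 0.1565, 0.134]
ee_rot: [-154.9, -0.0, 106.7]
ft_force: [0.1, 0.1, -0.5]
finger_gap: 0.0851
gripper_force: 0.0
```

Request:
send_rows --steps '[[[0,0,0.056],[0,0,0]],[[0,0,0.056],[0,0,0]],[[0,0,0.056],[0,0,0]],[[0,0,0.056],[0,0,0]],[[0,0,0.056],[0,0,0]],[[0,0,0.056],[0,0,0]],[[0,0,0.056],[0,0,0]],[[0,0,0.056],[0,0,0]],[[0,0,0],[0,0,0]],[[0,0,0],[0,0,0]]]'

```text
time_s: 5.47
eef_pos: [0.5522, 0.1497, 0.0862]
ee_rot: [-154.8, -0.0, 106.6]
ft_force: [0.7, -0.0, 0.2]
finger_gap: 0.0854
gripper_force: 0.0
```

```bash
python3 - <<'E'
from h import *
z=np.load("fit.npz"); q=z["tab"]; R=toolT([0]*3,q[3],25)[:3,:3]; T=cur()
print(R.T@(T[:3,3]-q[:3])*1000, Ro.from_matrix(R.T@T[:3,:3]).as_rotvec(degrees=True), sense()["ft_force"])
E
```

```text
[ 0.53586709  6.0600011  34.2107645 ] [0.16012829 0.05235136 0.02467915] [ 0.68562392 -0.04228585  0.16110761]
```

Request:
send_rows --steps '[[[0,0,0],[0,0,0]],[[0,0,0],[0,0,0]],[[0,0,0],[0,0,0]],[[0,0,0],[0,0,0]],[[0,0,0],[0,0,0]],[[0,0,0],[0,0,0]],[[0,0,0],[0,0,0]],[[0,0,0],[0,0,0]],[[0,0,0],[0,0,0]],[[0,0,0],[0,0,0]]]' --gripper -1 --grip_force 50

```text
time_s: 6.3
eef_pos: [0.5522, 0.1497, 0.0866]
ee_rot: [-154.8, -0.0, 106.6]
ft_force: [-5.5, -1.2, 5.1]
finger_gap: 0.0114
gripper_force: 49.0
```

Request:
send_rows --steps '[[[0,0,0],[0,0,0]],[[0,0,0],[0,0,0]],[[0,0,0],[0,0,0]],[[0,0,-0.04],[0,0,0]],[[0,0,-0.1],[0,0,0]],[[0,0,-0.2],[0,0,0]],[[0,0,-0.3],[0,0,0]],[[0,0,-0.3],[0,0,0]],[[0,0,-0.3],[0,0,0]],[[0,0,0],[0,0,0]]]'

```text
time_s: 7.13
eef_pos: [0.616, 0.1686, 0.2275]
ee_rot: [-155.4, -0.0, 106.6]
ft_force: [0.2, -0.7, -2.7]
finger_gap: 0.0119
gripper_force: 49.5
```

```bash
python3 - <<'E'
from h import *
z=np.load("fit.npz"); q=z["cl"]; T0=cur(); s=sense(); print(s["finger_gap"],s["gripper_force"],s["ft_force"])
a=np.radians(q[2]); c,sn=np.cos(a),np.sin(a); xm=(q[3]+q[4])/2+.004
P=np.array([q[0]+c*xm,q[1]+sn*xm,0])
g=34.2e-3  # TCP below top
print("target TCP z on bed",.12-g, "xm",xm,P)
W=toolT([P[0],P[1],.21],q[2],0); Tn=plan(T0,W,20)
E
```

```text
0.011878133266068723 49.54989552497864 [ 0.23704875 -0.70981584 -2.65352848]
target TCP z on bed 0.08579999999999999 xm 0.06410391160526431 [ 0.63047287 -0.17013457  0.        ]
20 x [[-0.138, -0.029, 0.014], [-0.014, 0.0, 0.002]] mm/row 17.0 deg/row 1.24 end err mm [-0.7 -0.7  3.5]
[[0.617, 0.152, 0.227], [0.62, 0.101, 0.227], [0.622, 0.05, 0.226], [0.625, -0.001, 0.224], [0.626, -0.052, 0.221], [0.628, -0.103, 0.218], [0.629, -0.154, 0.215]]
```

Request:
send_rows --steps '[[[-0.138,-0.029,0.014],[-0.014,0,0.002]],[[-0.138,-0.029,0.014],[-0.014,0,0.002]],[[-0.138,-0.029,0.014],[-0.014,0,0.002]],[[-0.138,-0.029,0.014],[-0.014,0,0.002]],[[-0.138,-0.029,0.014],[-0.014,0,0.002]],[[-0.138,-0.029,0.014],[-0.014,0,0.002]],[[-0.138,-0.029,0.014],[-0.014,0,0.002]],[[-0.138,-0.029,0.014],[-0.014,0,0.002]],[[-0.138,-0.029,0.014],[-0.014,0,0.002]],[[-0.138,-0.029,0.014],[-0.014,0,0.002]]]'

```text
time_s: 7.97
eef_pos: [0.621, -0.0042, 0.2177]
ee_rot: [-167.0, 0.6, 104.9]
ft_force: [0.4, 0.1, -2.2]
finger_gap: 0.0113
gripper_force: 49.4
```

Request:
send_rows --steps '[[[-0.138,-0.029,0.014],[-0.014,0,0.002]],[[-0.138,-0.029,0.014],[-0.014,0,0.002]],[[-0.138,-0.029,0.014],[-0.014,0,0.002]],[[-0.138,-0.029,0.014],[-0.014,0,0.002]],[[-0.138,-0.029,0.014],[-0.014,0,0.002]],[[-0.138,-0.029,0.014],[-0.014,0,0.002]],[[-0.138,-0.029,0.014],[-0.014,0,0.002]],[[-0.138,-0.029,0.014],[-0.014,0,0.002]],[[-0.138,-0.029,0.014],[-0.014,0,0.002]],[[-0.138,-0.029,0.014],[-0.014,0,0.002]]]'

```text
time_s: 8.8
eef_pos: [0.6258, -0.1737, 0.2076]
ee_rot: [-179.1, 0.8, 103.2]
ft_force: [-0.6, -0.9, -3.0]
finger_gap: 0.0118
gripper_force: 49.4
```

Request:
send_rows --steps '[[[0,0,0],[0,0,0]],[[0,0,0],[0,0,0]],[[0,0,0],[0,0,0]],[[0,0,0],[0,0,0]],[[0,0,0],[0,0,0]],[[0,0,0],[0,0,0]],[[0,0,0],[0,0,0]],[[0,0,0],[0,0,0]],[[0,0,0],[0,0,0]],[[0,0,0],[0,0,0]]]'

```text
time_s: 9.63
eef_pos: [0.6267, -0.1716, 0.2076]
ee_rot: [-179.0, 0.7, 103.3]
ft_force: [-0.4, 1.1, -3.3]
finger_gap: 0.0115
gripper_force: 49.4
```

```bash
python3 - <<'E'
from h import *
z=np.load("fit.npz"); q=z["cl"]; T0=cur(); s=sense(); print(s["finger_gap"],s["ft_force"],s["ft_torque"])
W=toolT([.6305,-.1701,.100],q[2],0); Tn=plan(T0,W,10)
p,C=wshot("w3"); S=vision.snapshot("scene"); b=S["image"][150:300,200:440]; a=p["image"][120:420,150:550]
im=np.vstack([cv2.resize(b,(480,300)),cv2.resize(a,(400,300))[:, :480].copy() if 0 else cv2.copyMakeBorder(cv2.resize(a,(400,300)),0,0,0,80,0)]); cv2.imwrite("pics/v3.png",im)
E
```

```text
0.011525244912680905 [-0.44653357  1.13760095 -3.29682454] [-0.01489963 -0.04511305  0.0198894 ]
10 x [[0.001, 0.004, 0.09], [-0.001, 0.001, -0.0]] mm/row 10.8 deg/row 0.13 end err mm [-0.5 -0.1 -0.5]
[[0.627, -0.172, 0.197], [0.627, -0.171, 0.186], [0.628, -0.171, 0.175], [0.628, -0.171, 0.164], [0.628, -0.171, 0.154], [0.629, -0.171, 0.143], [0.629, -0.171, 0.132], [0.629, -0.171, 0.121], [0.63, -0.17, 0.11], [0.63, -0.17, 0.1]]
```

View pics/v3.png

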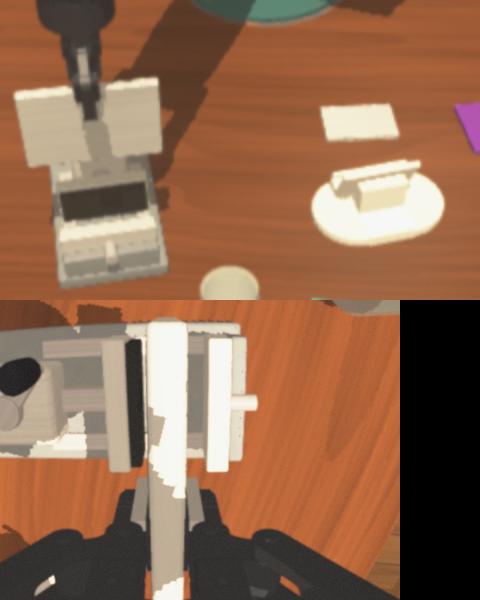

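The view confirms the tablet is held vertical above the gap, between the black pad and the back jaw. The dock is empty. Lowering now.

Request:
send_rows --steps '[[[0.001,0.004,0.09],[-0.001,0.001,0]],[[0.001,0.004,0.09],[-0.001,0.001,0]],[[0.001,0.004,0.09],[-0.001,0.001,0]],[[0.001,0.004,0.09],[-0.001,0.001,0]],[[0.001,0.004,0.09],[-0.001,0.001,0]],[[0.001,0.004,0.09],[-0.001,0.001,0]],[[0.001,0.004,0.09],[-0.001,0.001,0]],[[0.001,0.004,0.09],[-0.001,0.001,0]],[[0.001,0.004,0.09],[-0.001,0.001,0]],[[0.001,0.004,0.09],[-0.001,0.001,0]]]'

```text
time_s: 10.57
eef_pos: [0.63, -0.1703, 0.0985]
ee_rot: [-179.8, -0.1, 103.3]
ft_force: [-0.0, 0.0, -2.8]
finger_gap: 0.0113
gripper_force: 49.5
```

Request:
send_rows --steps '[[[0,0,0.008],[0,0,0]],[[0,0,0.008],[0,0,0]],[[0,0,0.008],[0,0,0]],[[0,0,0.008],[0,0,0]],[[0,0,0.008],[0,0,0]],[[0,0,0.008],[0,0,0]],[[0,0,0.008],[0,0,0]],[[0,0,0.008],[0,0,0]],[[0,0,0],[0,0,0]],[[0,0,0],[0,0,0]]]'

```text
time_s: 11.4
eef_pos: [0.63, -0.1703, 0.0919]
ee_rot: [-179.8, -0.1, 103.3]
ft_force: [0.7, -0.0, -2.3]
finger_gap: 0.0114
gripper_force: 49.2
```

Request:
send_rows --steps '[[[0,0,0.006],[0,0,0]],[[0,0,0.006],[0,0,0]],[[0,0,0.006],[0,0,0]],[[0,0,0.006],[0,0,0]],[[0,0,0.006],[0,0,0]],[[0,0,0.006],[0,0,0]],[[0,0,0],[0,0,0]],[[0,0,0],[0,0,0]],[[0,0,0],[0,0,0]],[[0,0,0],[0,0,0]]]'

```text
time_s: 12.23
eef_pos: [0.63, -0.1703, 0.0877]
ee_rot: [-179.8, -0.1, 103.3]
ft_force: [0.1, -0.6, -3.6]
finger_gap: 0.0116
gripper_force: 49.2
```

Request:
send_rows --steps '[[[0,0,0.005],[0,0,0]],[[0,0,0.005],[0,0,0]],[[0,0,0.005],[0,0,0]],[[0,0,0.005],[0,0,0]],[[0,0,0],[0,0,0]],[[0,0,0],[0,0,0]],[[0,0,0],[0,0,0]],[[0,0,0],[0,0,0]],[[0,0,0],[0,0,0]],[[0,0,0],[0,0,0]]]'

```text
time_s: 13.07
eef_pos: [0.63, -0.1703, 0.0852]
ee_rot: [-179.8, -0.1, 103.3]
ft_force: [-0.1, -0.9, -3.0]
finger_gap: 0.0117
gripper_force: 49.2
```

Request:
send_rows --steps '[[[0,0,0.004],[0,0,0]],[[0,0,0.004],[0,0,0]],[[0,0,0.004],[0,0,0]],[[0,0,0.004],[0,0,0]],[[0,0,0],[0,0,0]],[[0,0,0],[0,0,0]],[[0,0,0],[0,0,0]],[[0,0,0],[0,0,0]],[[0,0,0],[0,0,0]],[[0,0,0],[0,0,0]]]'

```text
time_s: 13.9
eef_pos: [0.63, -0.1703, 0.0833]
ee_rot: [-179.8, -0.1, 103.3]
ft_force: [1.6, 0.2, -2.4]
finger_gap: 0.0114
gripper_force: 49.2
```

Request:
send_rows --steps '[[[0,0,0.004],[0,0,0]],[[0,0,0.004],[0,0,0]],[[0,0,0.004],[0,0,0]],[[0,0,0.004],[0,0,0]],[[0,0,0],[0,0,0]],[[0,0,0],[0,0,0]],[[0,0,0],[0,0,0]],[[0,0,0],[0,0,0]],[[0,0,0],[0,0,0]],[[0,0,0],[0,0,0]]]'

```text
time_s: 14.73
eef_pos: [0.6302, -0.1704, 0.0826]
ee_rot: [-179.9, -0.1, 103.3]
ft_force: [-3.8, 0.8, 8.8]
finger_gap: 0.0118
gripper_force: 51.1
```

Request:
send_rows --steps '[[[0,0,-0.005],[0,0,0]],[[0,0,0],[0,0,0]],[[0,0,0],[0,0,0]],[[0,0,0],[0,0,0]],[[0,0,0],[0,0,0]],[[0,0,0],[0,0,0]],[[0,0,0],[0,0,0]],[[0,0,0],[0,0,0]],[[0,0,0],[0,0,0]],[[0,0,0],[0,0,0]]]'

```text
time_s: 15.57
eef_pos: [0.6302, -0.1705, 0.0826]
ee_rot: [-179.9, -0.1, 103.3]
ft_force: [-2.0, -0.8, 6.1]
finger_gap: 0.0114
gripper_force: 50.7
```

Request:
send_rows --steps '[[[0,0,0],[0,0,0]],[[0,0,0],[0,0,0]],[[0,0,0],[0,0,0]],[[0,0,0],[0,0,0]],[[0,0,0],[0,0,0]],[[0,0,0],[0,0,0]],[[0,0,0],[0,0,0]],[[0,0,0],[0,0,0]],[[0,0,0],[0,0,0]],[[0,0,0],[0,0,0]]]' --gripper 0.2

```text
time_s: 16.4
eef_pos: [0.63, -0.1703, 0.082]
ee_rot: [-179.8, -0.1, 103.3]
ft_force: [-0.5, 0.5, -0.6]
finger_gap: 0.0515
gripper_force: 0.0
```

Request:
send_rows --steps '[[[0,0,-0.05],[0,0,0]],[[0,0,-0.1],[0,0,0]],[[0,0,-0.1],[0,0,0]],[[0,0,-0.1],[0,0,0]],[[0,0,-0.1],[0,0,0]],[[0,0,-0.2],[0,0,0]],[[0,0,-0.2],[0,0,0]],[[0,0,-0.2],[0,0,0]],[[0,0,-0.1],[0,0,0]],[[0,0,0],[0,0,0]]]'

```text
time_s: 17.23
eef_pos: [0.6313, -0.1708, 0.2241]
ee_rot: [179.9, 0.0, 103.3]
ft_force: [0.1, 0.0, 0.0]
finger_gap: 0.0514
gripper_force: 0.0
```

```bash
python3 - <<'E'
from h import *
z=np.load("fit.npz"); q=z["cl"]; s=sense(); print(s["finger_gap"],s["eef_pos"],s["ft_force"])
# knob grasp: tool y along clamp y => toolT yaw = clamp yaw+-90 ; pick -90 -> euler yaw = clamp yaw
for dy in (0,-90): print(toolT([0]*3,q[2]+dy)[:3,:2].round(2).tolist())
p,C=wshot("w4"); S=vision.snapshot("scene"); b=S["image"][180:300,200:360]; a=p["image"][60:420,130:530]
for n,P in (("w",p),("s",S)):
  for th in ("knob_mid","tablet"): print(n,th,[(np.round(d["centre"],1).tolist(),round(d["conf"],2)) for d in vision.spot_in(P,th)][:2])
im=np.hstack([cv2.resize(b,(400,300)),cv2.resize(a,(400,360))[:300]]); cv2.imwrite("pics/v4.png",im)
E
```

```text
0.051396989115707836 [ 0.63130869 -0.17075677  0.22407394] [0.09955918 0.03387931 0.01515325]
[[-0.24, 0.97], [0.97, 0.24], [0.0, 0.0]]
[[0.97, 0.24], [0.24, -0.97], [-0.0, 0.0]]
w knob_mid [([196.0, 164.2], 0.6)]
w tablet [([231.5, 312.5], 0.7), ([11.3, 510.7], 0.58)]
s knob_mid [([211.6, 260.1], 0.5)]
s tablet [([249.2, 251.1], 0.89), ([320.7, 388.6], 0.74)]
```

View pics/v4.png

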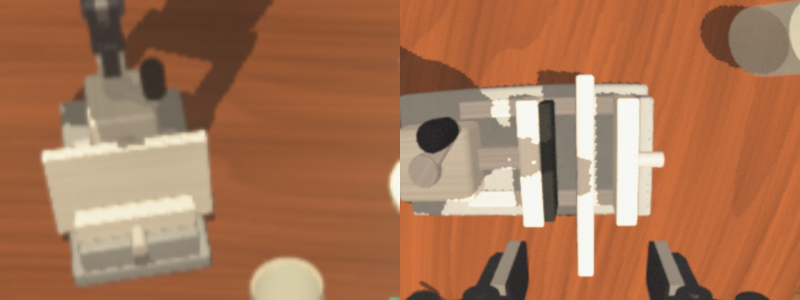

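The tablet stands free and upright between the pad and the back jaw. The knob shows at about (194,167) in the wrist image. I'll check the knob fit with this view and plan the approach.

```bash
cat >> h.py <<'E'
def crank(phi,n,step=6.,R=.045):
    k=2*R*np.sin(np.radians(step/2))/.12; f=np.radians(phi-step/2-step*np.arange(n))
    for i in range(0,n,10): print(str([[[round(float(-k*np.cos(x)),3),round(float(k*np.sin(x)),3),0],[0,0,0]] for x in f[i:i+10]]).replace(" ",""))
def where(R=.045):
    q=np.load("fit.npz")["cl"]; a=np.radians(q[2]); d=sense()["eef_pos"][:2]-q[7:9]; d=np.array([[np.cos(a),np.sin(a)],[-np.sin(a),np.cos(a)]])@d
    s=sense(); f=np.array([[np.cos(a),np.sin(a)],[-np.sin(a),np.cos(a)]])@s["ft_force"][:2]; ph=np.arctan2(d[1],d[0])
    t=np.array([np.sin(ph),-np.cos(ph)]); u=-np.array([t[1],-t[0]]); 
    print("phi %.1f r %.1fmm  F_tan(opposing) %.1f F_rad %.1f t %.2f gap %.4f"%(np.degrees(ph),1000*np.hypot(*d),-f@t,f@(d/np.hypot(*d)),s["time_s"],s["finger_gap"])); return np.degrees(ph)
E
python3 - <<'E'
from h import *
z=np.load("fit.npz"); q=z["cl"]; w=np.load("w4.npz"); w1=np.load("w1.npz")
print(wproj(w["K"],w["C"],[q[5],q[6],.102]),"obs 194,167 / net 196,164"); print(wproj(w["K"],w["C"],[q[7],q[8],.079]),"obs axis cap", 60+172, 130+25)
S=load("scene");T=load("top")
X,e=tri([wray(w["K"],w["C"],(195,166)),wray(w1["K"],w1["C"],(233.6,310)),ray(S,(211.6,261)),]); print("tri",X,np.round(np.array(e)*1000,1))
T0=cur(); W=toolT([q[5],q[6],.20],q[2]); Tn=plan(T0,W,10)
E
```

```text
(np.float64(193.7037192971908), np.float64(167.03093699300325)) obs 194,167 / net 196,164
(np.float64(231.1882683071618), np.float64(153.5602482543379)) obs axis cap 232 155
tri [ 0.51023022 -0.16505971  0.09717475] [0.4 1.3 1.5]
10 x [[0.029, -0.094, 0.016], [-0.0, -0.0, -0.0]] mm/row 12.0 deg/row 0.05 end err mm [-0.3 -0.  -0.1]
[[0.618, -0.17, 0.217], [0.607, -0.169, 0.215], [0.595, -0.168, 0.213], [0.583, -0.167, 0.211], [0.571, -0.166, 0.209], [0.559, -0.166, 0.207], [0.548, -0.165, 0.205], [0.536, -0.164, 0.204], [0.524, -0.163, 0.202], [0.512, -0.162, 0.2]]
```

Request:
send_rows --steps '[[[0.029,-0.094,0.016],[0,0,0]],[[0.029,-0.094,0.016],[0,0,0]],[[0.029,-0.094,0.016],[0,0,0]],[[0.029,-0.094,0.016],[0,0,0]],[[0.029,-0.094,0.016],[0,0,0]],[[0.029,-0.094,0.016],[0,0,0]],[[0.029,-0.094,0.016],[0,0,0]],[[0.029,-0.094,0.016],[0,0,0]],[[0.029,-0.094,0.016],[0,0,0]],[[0.029,-0.094,0.016],[0,0,0]]]'

```text
time_s: 18.37
eef_pos: [0.5118, -0.1624, 0.2002]
ee_rot: [-179.8, -0.2, 103.3]
ft_force: [0.7, -0.4, -0.4]
finger_gap: 0.0514
gripper_force: 0.0
```

Request:
send_rows --steps '[[[0,0,0.1],[0,0,0]],[[0,0,0.1],[0,0,0]],[[0,0,0.1],[0,0,0]],[[0,0,0.1],[0,0,0]],[[0,0,0.1],[0,0,0]],[[0,0,0.1],[0,0,0]],[[0,0,0.1],[0,0,0]],[[0,0,0.1],[0,0,0]],[[0,0,0.1],[0,0,0]],[[0,0,0],[0,0,0]]]'

```text
time_s: 19.2
eef_pos: [0.5113, -0.162, 0.0902]
ee_rot: [-179.7, -0.2, 103.3]
ft_force: [0.1, 0.1, -0.2]
finger_gap: 0.0513
gripper_force: 0.0
```

```bash
python3 - <<'E'
from h import *
q=np.load("fit.npz")["cl"]; T=cur(); print(T[:3,:3].T@(np.array([q[5],q[6],.09])-T[:3,3])/.12, sense()["eef_pos"],sense()["ft_force"]); where()
E
```

```text
[-0.00517065  0.0093457   0.00175104] [ 0.51126459 -0.16202222  0.0902192 ] [ 0.06630199  0.07771593 -0.19814273]
phi 55.0 r 44.3mm  F_tan(opposing) -0.0 F_rad 0.1 t 19.20 gap 0.0513
```

Request:
send_rows --steps '[[[0,0,0],[0,0,0]],[[0,0,0],[0,0,0]],[[0,0,0],[0,0,0]],[[0,0,0],[0,0,0]],[[0,0,0],[0,0,0]],[[0,0,0],[0,0,0]],[[0,0,0],[0,0,0]],[[0,0,0],[0,0,0]],[[0,0,0],[0,0,0]],[[0,0,0],[0,0,0]]]' --gripper -1 --grip_force 45

```text
time_s: 20.03
eef_pos: [0.5123, -0.1627, 0.0941]
ee_rot: [-179.8, -0.1, 103.3]
ft_force: [-4.6, -2.0, 2.9]
finger_gap: 0.0226
gripper_force: 44.2
```

```bash
python3 - <<'E'
from h import *
print(sense()["ft_force"]); ph=where(); crank(ph,60)
E
```

```text
[-4.64910606 -1.98780796  2.94940231]
phi 53.4 r 44.1mm  F_tan(opposing) 3.5 F_rad -3.6 t 20.03 gap 0.0226
[[[-0.025,0.03,0],[0,0,0]],[[-0.028,0.027,0],[0,0,0]],[[-0.031,0.024,0],[0,0,0]],[[-0.033,0.021,0],[0,0,0]],[[-0.035,0.017,0],[0,0,0]],[[-0.037,0.014,0],[0,0,0]],[[-0.038,0.01,0],[0,0,0]],[[-0.039,0.006,0],[0,0,0]],[[-0.039,0.002,0],[0,0,0]],[[-0.039,-0.002,0],[0,0,0]]]
[[[-0.039,-0.007,0],[0,0,0]],[[-0.038,-0.011,0],[0,0,0]],[[-0.036,-0.014,0],[0,0,0]],[[-0.035,-0.018,0],[0,0,0]],[[-0.033,-0.022,0],[0,0,0]],[[-0.03,-0.025,0],[0,0,0]],[[-0.027,-0.028,0],[0,0,0]],[[-0.024,-0.031,0],[0,0,0]],[[-0.021,-0.033,0],[0,0,0]],[[-0.017,-0.035,0],[0,0,0]]]
[[[-0.014,-0.037,0],[0,0,0]],[[-0.01,-0.038,0],[0,0,0]],[[-0.006,-0.039,0],[0,0,0]],[[-0.002,-0.039,0],[0,0,0]],[[0.002,-0.039,0],[0,0,0]],[[0.007,-0.039,0],[0,0,0]],[[0.011,-0.038,0],[0,0,0]],[[0.014,-0.036,0],[0,0,0]],[[0.018,-0.035,0],[0,0,0]],[[0.022,-0.033,0],[0,0,0]]]
[[[0.025,-0.03,0],[0,0,0]],[[0.028,-0.027,0],[0,0,0]],[[0.031,-0.024,0],[0,0,0]],[[0.033,-0.021,0],[0,0,0]],[[0.035,-0.017,0],[0,0,0]],[[0.037,-0.014,0],[0,0,0]],[[0.038,-0.01,0],[0,0,0]],[[0.039,-0.006,0],[0,0,0]],[[0.039,-0.002,0],[0,0,0]],[[0.039,0.002,0],[0,0,0]]]
[[[0.039,0.007,0],[0,0,0]],[[0.038,0.011,0],[0,0,0]],[[0.036,0.014,0],[0,0,0]],[[0.035,0.018,0],[0,0,0]],[[0.033,0.022,0],[0,0,0]],[[0.03,0.025,0],[0,0,0]],[[0.027,0.028,0],[0,0,0]],[[0.024,0.031,0],[0,0,0]],[[0.021,0.033,0],[0,0,0]],[[0.017,0.035,0],[0,0,0]]]
[[[0.014,0.037,0],[0,0,0]],[[0.01,0.038,0],[0,0,0]],[[0.006,0.039,0],[0,0,0]],[[0.002,0.039,0],[0,0,0]],[[-0.002,0.039,0],[0,0,0]],[[-0.007,0.039,0],[0,0,0]],[[-0.011,0.038,0],[0,0,0]],[[-0.014,0.036,0],[0,0,0]],[[-0.018,0.035,0],[0,0,0]],[[-0.022,0.033,0],[0,0,0]]]
```

Request:
send_rows --steps '[[[-0.025,0.03,-0.02],[0,0,0]],[[-0.028,0.027,0],[0,0,0]],[[-0.031,0.024,0],[0,0,0]],[[-0.033,0.021,0],[0,0,0]],[[-0.035,0.017,0],[0,0,0]],[[-0.037,0.014,0],[0,0,0]],[[-0.038,0.01,0],[0,0,0]],[[-0.039,0.006,0],[0,0,0]],[[-0.039,0.002,0],[0,0,0]],[[-0.039,-0.002,0],[0,0,0]]]'

```text
time_s: 20.87
eef_pos: [0.5383, -0.1976, 0.0944]
ee_rot: [-179.7, -0.3, 103.3]
ft_force: [-6.7, 7.0, -7.9]
finger_gap: 0.0225
gripper_force: 46.9
```

```bash
python3 - <<'E'
from h import *
print(sense()["ft_force"],sense()["eef_pos"][2]); ph=where()
E
```

```text
[-6.69008156  7.00987981 -7.87202204] 0.09439878264898612
phi -6.2 r 43.5mm  F_tan(opposing) 7.8 F_rad -5.7 t 20.87 gap 0.0225
```

Request:
send_rows --steps '[[[-0.039,-0.007,0.01],[0,0,0]],[[-0.038,-0.011,0],[0,0,0]],[[-0.036,-0.014,0],[0,0,0]],[[-0.035,-0.018,0],[0,0,0]],[[-0.033,-0.022,0],[0,0,0]],[[-0.03,-0.025,0],[0,0,0]],[[-0.027,-0.028,0],[0,0,0]],[[-0.024,-0.031,0],[0,0,0]],[[-0.021,-0.033,0],[0,0,0]],[[-0.017,-0.035,0],[0,0,0]]]'

```text
time_s: 21.7
eef_pos: [0.5217, -0.239, 0.0944]
ee_rot: [-179.9, -0.2, 103.3]
ft_force: [5.1, 5.9, -5.4]
finger_gap: 0.0225
gripper_force: 47.2
```

```bash
python3 - <<'E'
from h import *
print(sense()["ft_force"],sense()["eef_pos"][2]); ph=where()
E
```

```text
[ 5.14919231  5.90687125 -5.393751  ] 0.09438658547063117
phi -67.0 r 44.5mm  F_tan(opposing) 7.7 F_rad -1.7 t 21.70 gap 0.0225
```

Request:
send_rows --steps '[[[-0.014,-0.037,0],[0,0,0]],[[-0.01,-0.038,0],[0,0,0]],[[-0.006,-0.039,0],[0,0,0]],[[-0.002,-0.039,0],[0,0,0]],[[0.002,-0.039,0],[0,0,0]],[[0.007,-0.039,0],[0,0,0]],[[0.011,-0.038,0],[0,0,0]],[[0.014,-0.036,0],[0,0,0]],[[0.018,-0.035,0],[0,0,0]],[[0.022,-0.033,0],[0,0,0]]]'

```text
time_s: 22.53
eef_pos: [0.477, -0.2454, 0.0946]
ee_rot: [-179.9, -0.0, 103.3]
ft_force: [6.1, -5.6, -9.3]
finger_gap: 0.0227
gripper_force: 46.9
```

```bash
python3 - <<'E'
from h import *
print(sense()["ft_force"],sense()["eef_pos"][2]); ph=where()
E
```

```text
[ 6.13948488 -5.62812413 -9.32568589] 0.0945973421120668
phi -127.0 r 45.9mm  F_tan(opposing) 7.9 F_rad 2.7 t 22.53 gap 0.0227
```

Request:
send_rows --steps '[[[0.025,-0.03,0.01],[0,0,0]],[[0.028,-0.027,0],[0,0,0]],[[0.031,-0.024,0],[0,0,0]],[[0.033,-0.021,0],[0,0,0]],[[0.035,-0.017,0],[0,0,0]],[[0.037,-0.014,0],[0,0,0]],[[0.038,-0.01,0],[0,0,0]],[[0.039,-0.006,0],[0,0,0]],[[0.039,-0.002,0],[0,0,0]],[[0.039,0.002,0],[0,0,0]]]'

```text
time_s: 23.37
eef_pos: [0.4493, -0.21, 0.0943]
ee_rot: [-179.8, 0.0, 103.3]
ft_force: [-7.9, -8.2, 3.8]
finger_gap: 0.0225
gripper_force: 48.2
```

Request:
send_rows --steps '[[[0.039,0.007,0],[0,0,0]],[[0.038,0.011,0],[0,0,0]],[[0.036,0.014,0],[0,0,0]],[[0.035,0.018,0],[0,0,0]],[[0.033,0.022,0],[0,0,0]],[[0.03,0.025,0],[0,0,0]],[[0.027,0.028,0],[0,0,0]],[[0.024,0.031,0],[0,0,0]],[[0.021,0.033,0],[0,0,0]],[[0.017,0.035,0],[0,0,0]]]'

```text
time_s: 24.2
eef_pos: [0.4671, -0.1676, 0.0942]
ee_rot: [-179.8, -0.1, 103.3]
ft_force: [-10.8, 0.3, 7.4]
finger_gap: 0.0226
gripper_force: 48.5
```

```bash
python3 - <<'E'
from h import *
print(sense()["ft_force"],sense()["eef_pos"][2]); ph=where()
p=vision.snapshot("scene"); t=vision.snapshot("top"); 
im=np.hstack([cv2.resize(p["image"][180:300,200:340],(420,360)),cv2.resize(t["image"][170:300,330:440],(330,390))[:360]]); cv2.imwrite("pics/v5.png",im)
for n,P in (("s",p),("t",t)): print(n,[(np.round(d["centre"],1).tolist(),round(d["conf"],2)) for d in vision.spot_in(P,"tablet")][:3])
E
```

```text
[-10.80858913   0.26176074   7.379284  ] 0.09418307212081935
phi 114.4 r 45.4mm  F_tan(opposing) 8.3 F_rad 6.9 t 24.20 gap 0.0226
s [([211.8, 442.9], 0.97), ([209.3, 379.4], 0.88), ([251.2, 254.2], 0.85)]
t [([312.6, 179.4], 0.8), ([314.2, 245.7], 0.71), ([159.3, 249.4], 0.64)]
```

View pics/v5.png

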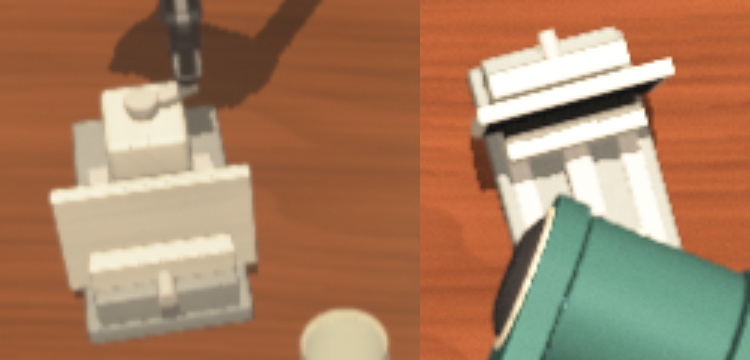

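The tablet is still upright and the pad has just about reached it. Continuing.

Request:
send_rows --steps '[[[0.014,0.037,-0.01],[0,0,0]],[[0.01,0.038,0],[0,0,0]],[[0.006,0.039,0],[0,0,0]],[[0.002,0.039,0],[0,0,0]],[[-0.002,0.039,0],[0,0,0]],[[-0.007,0.039,0],[0,0,0]],[[-0.011,0.038,0],[0,0,0]],[[-0.014,0.036,0],[0,0,0]],[[-0.018,0.035,0],[0,0,0]],[[-0.022,0.033,0],[0,0,0]]]'

```text
time_s: 25.23
eef_pos: [0.5116, -0.1624, 0.0942]
ee_rot: [-179.7, -0.2, 103.3]
ft_force: [-8.9, -2.1, -1.5]
finger_gap: 0.0226
gripper_force: 47.6
```

```bash
python3 - <<'E'
from h import *
print(sense()["ft_force"],sense()["eef_pos"][2]); ph=where()
E
```

```text
[-8.91155947 -2.10871503 -1.48728856] 0.09422770293171273
phi 54.3 r 44.1mm  F_tan(opposing) 7.5 F_rad -5.3 t 25.23 gap 0.0226
```

Request:
send_rows --steps '[[[-0.025,0.03,0],[0,0,0]],[[-0.028,0.027,0],[0,0,0]],[[-0.031,0.024,0],[0,0,0]],[[-0.033,0.021,0],[0,0,0]],[[-0.035,0.017,0],[0,0,0]],[[-0.037,0.014,0],[0,0,0]],[[-0.038,0.01,0],[0,0,0]],[[-0.039,0.006,0],[0,0,0]],[[-0.039,0.002,0],[0,0,0]],[[-0.039,-0.002,0],[0,0,0]]]'

```text
time_s: 26.07
eef_pos: [0.5385, -0.1978, 0.0941]
ee_rot: [-179.7, -0.3, 103.3]
ft_force: [-9.9, 8.1, -0.0]
finger_gap: 0.0228
gripper_force: 47.9
```

```bash
python3 - <<'E'
from h import *
print(sense()["ft_force"],sense()["eef_pos"][2]); ph=where()
p=vision.snapshot("scene"); print([(np.round(d["centre"],1).tolist(),round(d["conf"],2)) for d in vision.spot_in(p,"tablet")][:4])
E
```

```text
[-9.8501425   8.14913964 -0.03037459] 0.0941079872736945
phi -6.5 r 43.7mm  F_tan(opposing) 9.3 F_rad -8.7 t 26.07 gap 0.0228
[([213.6, 440.7], 0.95), ([252.2, 251.5], 0.91), ([320.5, 387.6], 0.87), ([209.7, 380.7], 0.68)]
```

```bash
python3 - <<'E'
from h import *
crank(-6.5,40,3.)
E
```

```text
[[[-0.019,-0.003,0],[0,0,0]],[[-0.019,-0.004,0],[0,0,0]],[[-0.019,-0.005,0],[0,0,0]],[[-0.019,-0.006,0],[0,0,0]],[[-0.018,-0.007,0],[0,0,0]],[[-0.018,-0.008,0],[0,0,0]],[[-0.018,-0.009,0],[0,0,0]],[[-0.017,-0.01,0],[0,0,0]],[[-0.017,-0.01,0],[0,0,0]],[[-0.016,-0.011,0],[0,0,0]]]
[[[-0.015,-0.012,0],[0,0,0]],[[-0.015,-0.013,0],[0,0,0]],[[-0.014,-0.014,0],[0,0,0]],[[-0.013,-0.014,0],[0,0,0]],[[-0.013,-0.015,0],[0,0,0]],[[-0.012,-0.016,0],[0,0,0]],[[-0.011,-0.016,0],[0,0,0]],[[-0.01,-0.017,0],[0,0,0]],[[-0.009,-0.017,0],[0,0,0]],[[-0.008,-0.018,0],[0,0,0]]]
[[[-0.007,-0.018,0],[0,0,0]],[[-0.006,-0.019,0],[0,0,0]],[[-0.005,-0.019,0],[0,0,0]],[[-0.004,-0.019,0],[0,0,0]],[[-0.003,-0.019,0],[0,0,0]],[[-0.002,-0.019,0],[0,0,0]],[[-0.001,-0.02,0],[0,0,0]],[[-0.0,-0.02,0],[0,0,0]],[[0.001,-0.02,0],[0,0,0]],[[0.002,-0.02,0],[0,0,0]]]
[[[0.003,-0.019,0],[0,0,0]],[[0.004,-0.019,0],[0,0,0]],[[0.005,-0.019,0],[0,0,0]],[[0.006,-0.019,0],[0,0,0]],[[0.007,-0.018,0],[0,0,0]],[[0.008,-0.018,0],[0,0,0]],[[0.009,-0.018,0],[0,0,0]],[[0.01,-0.017,0],[0,0,0]],[[0.01,-0.017,0],[0,0,0]],[[0.011,-0.016,0],[0,0,0]]]
```

Request:
send_rows --steps '[[[-0.019,-0.008,0],[0,0,0]],[[-0.019,-0.004,0],[0,0,0]],[[-0.019,-0.005,0],[0,0,0]],[[-0.019,-0.006,0],[0,0,0]],[[-0.018,-0.007,0],[0,0,0]],[[-0.018,-0.008,0],[0,0,0]],[[-0.018,-0.009,0],[0,0,0]],[[-0.017,-0.01,0],[0,0,0]],[[-0.017,-0.01,0],[0,0,0]],[[-0.016,-0.011,0],[0,0,0]]]'

```text
time_s: 27.0
eef_pos: [0.5355, -0.2203, 0.0943]
ee_rot: [-179.9, -0.3, 103.3]
ft_force: [4.2, 11.9, -3.0]
finger_gap: 0.0226
gripper_force: 47.4
```

```bash
python3 -c "
from h import *
where()"
```

```text
phi -36.5 r 43.8mm  F_tan(opposing) 12.6 F_rad -0.8 t 27.00 gap 0.0226
```

Request:
send_rows --steps '[[[-0.015,-0.012,0],[0,0,0]],[[-0.015,-0.013,0],[0,0,0]],[[-0.014,-0.014,0],[0,0,0]],[[-0.013,-0.014,0],[0,0,0]],[[-0.013,-0.015,0],[0,0,0]],[[-0.012,-0.016,0],[0,0,0]],[[-0.011,-0.016,0],[0,0,0]],[[-0.01,-0.017,0],[0,0,0]],[[-0.009,-0.017,0],[0,0,0]],[[-0.008,-0.018,0],[0,0,0]]]'

```text
time_s: 27.83
eef_pos: [0.5219, -0.2387, 0.0945]
ee_rot: [180.0, -0.2, 103.3]
ft_force: [12.6, 9.0, -7.0]
finger_gap: 0.0228
gripper_force: 47.2
```

```bash
python3 -c "
from h import *
where()"
```

```text
phi -66.6 r 44.4mm  F_tan(opposing) 15.4 F_rad 0.4 t 27.83 gap 0.0228
```

The handle passed the target: 15.4 N tangential is about 59 N of clamping. I'll back off about 45° and re-approach clockwise to about 11.7 N at the handle.

Request:
send_rows --steps '[[[0.008,0.018,0],[0,0,0]],[[0.009,0.017,0],[0,0,0]],[[0.01,0.017,0],[0,0,0]],[[0.011,0.016,0],[0,0,0]],[[0.012,0.016,0],[0,0,0]],[[0.013,0.015,0],[0,0,0]],[[0.013,0.014,0],[0,0,0]],[[0.014,0.014,0],[0,0,0]],[[0.015,0.013,0],[0,0,0]],[[0.015,0.012,0],[0,0,0]]]'

```text
time_s: 28.67
eef_pos: [0.535, -0.2215, 0.0943]
ee_rot: [-179.8, -0.1, 103.3]
ft_force: [-3.4, -1.5, -1.6]
finger_gap: 0.0226
gripper_force: 47.7
```

```bash
python3 -c "
from h import *
where()"
```

```text
phi -38.3 r 43.9mm  F_tan(opposing) -2.8 F_rad -2.5 t 28.67 gap 0.0226
```

Request:
send_rows --steps '[[[0.016,0.011,0],[0,0,0]],[[0.017,0.01,0],[0,0,0]],[[0.017,0.01,0],[0,0,0]],[[0.018,0.009,0],[0,0,0]],[[0.018,0.008,0],[0,0,0]],[[0,0,0],[0,0,0]],[[0,0,0],[0,0,0]],[[0,0,0],[0,0,0]],[[0,0,0],[0,0,0]],[[0,0,0],[0,0,0]]]'

```text
time_s: 29.5
eef_pos: [0.5382, -0.2101, 0.0942]
ee_rot: [-179.8, -0.1, 103.3]
ft_force: [-1.5, 2.2, 0.8]
finger_gap: 0.0227
gripper_force: 47.8
```

```bash
python3 -c "
from h import *
where()"
```

```text
phi -22.6 r 43.6mm  F_tan(opposing) 2.0 F_rad -1.9 t 29.50 gap 0.0227
```

Request:
send_rows --steps '[[[0,0,0],[0,0,0]],[[0,0,0],[0,0,0]],[[0,0,0],[0,0,0]],[[0,0,0],[0,0,0]],[[0,0,0],[0,0,0]],[[-0.009,-0.004,0],[0,0,0]],[[-0.009,-0.004,0],[0,0,0]],[[-0.009,-0.004,0],[0,0,0]],[[-0.009,-0.005,0],[0,0,0]],[[-0.009,-0.005,0],[0,0,0]]]'

```text
time_s: 30.33
eef_pos: [0.5372, -0.2152, 0.0942]
ee_rot: [-179.9, -0.2, 103.3]
ft_force: [1.2, 12.3, -0.5]
finger_gap: 0.0224
gripper_force: 47.8
```

```bash
python3 -c "
from h import *
where(); vision.snapshot('top'); where()"
```

```text
phi -29.5 r 43.7mm  F_tan(opposing) 12.2 F_rad -2.2 t 30.33 gap 0.0224
phi -29.7 r 43.7mm  F_tan(opposing) 11.7 F_rad -2.2 t 30.38 gap 0.0224
```

Request:
send_rows --steps '[[[0,0,0],[0,0,0]],[[0,0,0],[0,0,0]],[[0,0,0],[0,0,0]],[[0,0,0],[0,0,0]],[[0,0,0],[0,0,0]],[[0,0,0],[0,0,0]],[[0,0,0],[0,0,0]],[[0,0,0],[0,0,0]],[[0,0,0],[0,0,0]],[[0,0,0],[0,0,0]]]' --gripper 0.2

```text
time_s: 31.22
eef_pos: [0.5369, -0.2161, 0.0942]
ee_rot: [-179.8, -0.1, 103.3]
ft_force: [0.6, 0.4, 0.9]
finger_gap: 0.0515
gripper_force: 0.0
```

Request:
send_rows --steps '[[[0,0,-0.05],[0,0,0]],[[0,0,-0.1],[0,0,0]],[[0,0,-0.15],[0,0,0]],[[0,0,-0.2],[0,0,0]],[[0,0,-0.2],[0,0,0]],[[0,0,-0.2],[0,0,0]],[[0,0,-0.2],[0,0,0]],[[0,0,-0.2],[0,0,0]],[[0,0,-0.1],[0,0,0]],[[0,0,0],[0,0,0]]]'

```text
time_s: 32.05
eef_pos: [0.5381, -0.2166, 0.2661]
ee_rot: [180.0, 0.1, 103.3]
ft_force: [-0.1, 0.7, -0.2]
finger_gap: 0.051
gripper_force: 0.0
```

Request:
send_rows --steps '[[[0,-0.1,-0.05],[0,0,0]],[[0,-0.1,-0.05],[0,0,0]],[[0,-0.1,-0.05],[0,0,0]],[[0,-0.1,-0.05],[0,0,0]],[[0,0,-0.05],[0,0,0]],[[0,0,0],[0,0,0]],[[0,0,0],[0,0,0]],[[0,0,0],[0,0,0]],[[0,0,0],[0,0,0]],[[0,0,0],[0,0,0]]]'

```text
time_s: 32.88
eef_pos: [0.491, -0.2273, 0.2919]
ee_rot: [-179.8, -0.2, 103.3]
ft_force: [0.1, -0.7, 0.1]
finger_gap: 0.0512
gripper_force: 0.0
```

```bash
python3 - <<'E'
from h import *
s=vision.snapshot("scene"); p,C=wshot("w6"); print(sense()["ft_force"],sense()["eef_pos"])
cv2.imwrite("pics/v6.png",np.hstack([cv2.resize(s["image"][130:350,90:410],(436,300)),cv2.resize(p["image"][30:330,180:540],(360,300))]))
for th in ("mirror","tumbler","ear_holder","tablet","knob_mid"): print(th,[(np.round(d["centre"]).astype(int).tolist(),round(d["conf"],2)) for d in vision.spot_in(s,th)][:3])
E
```

```text
[-0.00501656  0.80259061 -1.16383802] [ 0.49100681 -0.22729726  0.29202314]
mirror [([211, 145], 0.93)]
tumbler [([312, 315], 0.83)]
ear_holder [([277, 490], 0.59)]
tablet [([216, 443], 0.97), ([210, 378], 0.69), ([253, 253], 0.66)]
knob_mid [([217, 234], 0.44)]
```

View pics/v6.png

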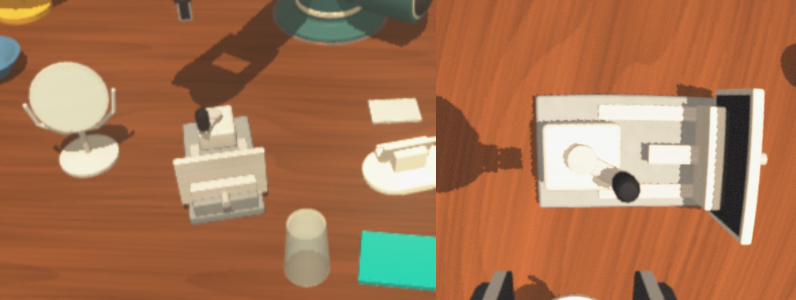

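The tablet stands upright, pinched between the pad and the back jaw. The mirror, tumbler and ear-dome holder are where they were, and the hand is clear. Handing in.

```bash
python3 -c "
from cell import job
print(job.job_done())"
```

```text
the job is handed in; nothing more can be done
None
```

The tablet is clamped upright at about 31–34 N (estimated from handle force) and the job was handed in at about 33 s; I overshot to roughly 60 N while tightening, then backed off and re-tightened, and the bystanders stayed where they were.

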